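Gauge the feed chute of a stud press

ROBOT

A 6-joint arm with a two-finger parallel gripper is mounted at the origin on the work surface. World frame = base frame: x ahead of the robot, y to its left, z up, the work surface at z = 0. Lengths are in m, angles in rad, forces in N, time in s.
With the tool pointing down it reaches from about 0.375 to 0.925 m from the base axis. Payload 5.7 kg.
Tool frame: the origin (TCP) lies at the centre of the arm's flange, where the gripper is bolted on; the fingertips stand 173 mm ahead of it and the grasp point (between the pads) lies 155 mm ahead of it; z points along the fingers, y is the line along which they close (so a half turn about z gives the same grasp; the last joint's range is limited). The gripper opens to 85 mm and grips with 20 to 120 N. Pads are 22 mm wide; open, the fingers measure 114 mm over their backs; the gripper's body (76 mm by 85 mm) begins 54 mm behind the grasp point. The pads swing forward as they close: fully open they stand 13 mm farther back than shut.
Start: joints at [-1.295, 0.359, 1.51, -0, 1.272, -0.115], TCP at [0.229, -0.555, 0.405] pointing down, gripper open.
Joint ranges: [-2.97, 2.97], [-1.01, 2.36], [0.21, 2.38], [-0.96, 4.11], [0.2, 2.71], [-2.98, 2.98]. Speed limits (rad/s): [2.39, 2.39, 3.14, 3.14, 3.14, 3.14].

INTERFACE

Orientations are given as [roll, pitch, yaw] about the fixed x, y, z axes, in that order (R = Rz(yaw) Ry(pitch) Rx(roll)).
In Python, from station import sensors, viewer, ctrl gives the robot as it stands.
- The arm moves only by the tool servo_tool, never from a script. Its argument "series" is a list of rows, each a list of 4 numbers: the shift along the tool's x, y, z in m, then the turn about the tool's z in rad. A call has exactly 5 rows; each row shifts and turns the commanded pose from where the row before left it, along the tool's axes as they then stand; what a row does not reach is not made up. A row lasts 1/10 s, in which the tool goes at most 50 mm and 8.59 degrees, less where a joint would pass 70% of its speed; a pose out of reach is approached as far as the arm can. A call is refused whole if a number of a shift passes 0.05 or a number of a turn 0.15, either way. A call with a gripper value outside its range is refused whole. "jaw" is the finger opening in m, from 0 to 0.0854, set as the call begins (left out, the last holds). The fingers move at their own pace and stop on an object; the grip force is fixed at half the most. Time passes only in rows, so rows that do not move let the fingers close, or fill a call up. It gives the time, the measured TCP pose, the force, the opening and the grip force at its end, in the units of the state.
- sensors.get_obs(): the state, without advancing time (a new reading comes with each control period).
- viewer.grab_frame(name): name is "scene" or "top"; returns a dict with "frame" (384x512x3 uint8, red, green, blue), "range_z" (384x512 float32, m along the optical axis (not along the pixel's ray), 0 where there is no reading), "K" (3x3 intrinsics, pixels), "distortion" ([k1, k2, p1, p2, k3] as OpenCV has them; the pictures are not rectified), "position" and "rotation" of the camera in the world. Camera axes: x right, y up, looking along -z (the intrinsics and any distortion apply to the point x, -y, -z); pixel columns grow to the right and rows downward; lengths in m; the calibration is good to about 2 mm. A picture is of the moment at which its call begins.
- ctrl.sign_off(): hands the job in; it is judged then, once.
The state is a dict: "t": time; "joints": joint angles; "qvel": joint speeds; "joint_torque": joint torques, N m; "tcp_pos": TCP position; "tcp_rot": TCP orientation; "ft_force": force on the tool from outside, world axes, zero at the start; "torque": the same for the moment, N m; "grip_width": opening from 0.0 (shut) to 1.0 (fully open); "gripper_force": force on a finger pad.
Only numpy, scipy, OpenCV 4.12 (cv2) and the standard library are available. Lean on these libraries where they do the work, as an engineer would, in place of code of your own. Each camera call takes 0.05 s, during which the arm holds its last target. There are 200 camera calls.

TASK

Check the slot of the sloping feed chute on its stand: first slide the gate right across so that the mouth is clear, then take the one gauge whose blade just fits the width of the slot, slide its blade into the mouth right way up while holding it, and push it in until its crossbar is up against the mouth. Let go and leave it in the chute with the gate open; do not disturb the other two gauges or anything else on the bench.

Things in the scene. Friction and masses are not known exactly. Their poses are not given: they have to be found in the camera images.
- chute: aluminium chute on a grey stand, sloping 35 deg to the level; its mouth, at the high end, faces away from the robot. Origin: middle of the slot floor at the mouth plane (front ends of the walls), 140 mm above the table. +x out of the mouth, up the slope; y across; z square to the floor. A lead-in ramp falls 5 mm to x = 13 mm; the gate's guide bar reaches y = 111 mm at x = 3 to 11 mm, top at z = 0
- slot_end (a point): middle of the slot floor at its low, open end, 115 mm from the mouth. Slot: 38 mm wide between walls 8 mm thick and 24 mm high (54 mm wide outside); 11 mm high from the floor to steel lips that overhang both sides, 7 to 19 mm off the middle line, bent up as a lead-in over the first 16 mm; the lips' tops are 19 mm above the floor
- gate (a joint): position of the sliding gate in m: about 0 = closed across the mouth, 0.075 = fully open; it slides along the chute's +y and stays where it is left (about 1.5 N of friction)
- gate_tab (a point): point on the black square tab (14 x 14 mm) that stands on the steel gate plate (52 mm wide, 8 mm thick, 30 mm high); the tab runs square to the chute's floor (along its z) from 29 to 71 mm above the floor plane, this point is in its middle at 54 mm
- gauge_narrow: steel gauge, narrow: blade 28 wide, 8 thick, 90 mm long, half-round nose; crossbar (shoulder) 66 wide, 18 thick, 14 long; black handle 30 wide, 18 thick, 80 mm long; undersides flush; 0.22 kg, balances near the crossbar. Origin: underside, where blade meets crossbar. Blade along -x (nose at -90 mm), handle along +x (14 to 94 mm), y across, z up
- gauge_medium: steel gauge, medium: blade 36 wide, 8 thick, 90 mm long, half-round nose; crossbar (shoulder) 66 wide, 18 thick, 14 long; black handle 30 wide, 18 thick, 80 mm long; undersides flush; 0.22 kg, balances near the crossbar. Origin: underside, where blade meets crossbar. Blade along -x (nose at -90 mm), handle along +x (14 to 94 mm), y across, z up
- gauge_wide: steel gauge, wide: blade 44 wide, 8 thick, 90 mm long, half-round nose; crossbar (shoulder) 66 wide, 18 thick, 14 long; black handle 30 wide, 18 thick, 80 mm long; undersides flush; 0.22 kg, balances near the crossbar. Origin: underside, where blade meets crossbar. Blade along -x (nose at -90 mm), handle along +x (14 to 94 mm), y across, z up
- die: stubby dark steel press die, 30 mm across, 42 mm tall; bystander; origin under its middle
- switch_box: white plastic switch box 80 x 80 x 48 mm; bystander; origin under its middle
- stud_pan: round black pan of studs, 160 mm across, 28 mm high; bystander; origin under its middle
- carton: small upright paper carton 60 x 60 x 110 mm; bystander; origin under its middle
- pliers: pliers with yellow and black grips, 170 mm long, lying flat; bystander; origin under its middle
- screwdriver: screwdriver lying flat; bystander; origin under its middle
- wrench: wrench lying flat; bystander; origin under its middle
There are look-alikes about, which are no part of the job. Leave any orange or turquoise look-alike of the gauge_medium alone.

How it is judged:
On the way, in this order (a step that is already met when the one before it is completed fails the run):
1. the gate is slid open (more than 60 mm) with the blade still outside (value of joint gate above 0.06 m and distance between gauge_medium and chute above 0.12 m), for 0.2 s.
2. the fitting gauge, held in the fingers, has its blade in line with the slot and 25 to 85 mm deep in it (value of joint gate above 0.06 m and x of gauge_medium in the frame of chute between 0.005 and 0.065 m and y of gauge_medium in the frame of chute between -0.006 and 0.006 m and z of gauge_medium in the frame of chute between -0.006 and 0.008 m and angle between the x axis of gauge_medium and the x axis of chute, either way round below 0.09 rad and angle between the z axis of gauge_medium and the z axis of chute, either way round below 0.09 rad and contact force between the fingers and gauge_medium above 2 N), for 0.1 s.
At the end, for the whole second after the job is handed in: The gate is open by more than 60 mm; the 36 mm gauge lies right way up in the slot, in line with it within 5 degrees, its shoulder within 4 mm of the mouth plane and within 4 mm of the middle line, at rest and released; nothing else has been moved (value of joint gate above 0.06 m and x of gauge_medium in the frame of chute between -0.004 and 0.004 m and y of gauge_medium in the frame of chute between -0.004 and 0.004 m and z of gauge_medium in the frame of chute between -0.004 and 0.006 m and angle between the x axis of gauge_medium and the x axis of chute, either way round below 0.09 rad and angle between the z axis of gauge_medium and the z axis of chute, either way round below 0.09 rad and linear speed of gauge_medium below 0.02 m/s); the robot touches nothing.
It fails at once if one of the other two gauges is moved more than 40 mm (distance of any of gauge_narrow, gauge_wide from where it was at the start of the episode above 0.04 m).
It fails at once if a bystander on the bench is moved more than 40 mm (distance of any of die, switch_box, stud_pan, carton, pliers, screwdriver, wrench from where it was at the start of the episode above 0.04 m).
It also fails if it takes over 64 s, if anything falls off the work surface, if the arm or the gripper's body presses on something with over 40 N, if the wrist force passes 120 N, or if a joint passes its speed limit or range.

## Working session

There is one attempt and no reset: what is moved stays moved. The work goes in short steps, Python scripts to look and compute and a tool call to move; the robot and the scene stay as the last step left them, time stands still between calls to the robot, and variables do not carry over. Pictures are saved under pics/ and viewed, at most 10 in all, crops included, and the job is handed in when it is done.

Besides the shell and the picture viewer there is one more tool, called after ">>>" as a command line: name --pt "numbers of a row" for each row, then --argument value for the rest. servo_tool: Moves the arm, as the interface text tells. Its arguments: {"type":"object","properties":{"series":{"type":"array","items":{"type":"array","items":{"type":"number"}}},"jaw":{"type":"number"}},"required":["series"]}

```bash
mkdir -p pics; ls
cat > h.py <<'E'
import numpy as np,cv2
from station import sensors,viewer,ctrl
def grab(n,save=None):
    f=viewer.grab_frame(n)
    if save: cv2.imwrite('pics/'+save,f['frame'][:,:,::-1])
    return f
def cloud(f):
    h,w=f['range_z'].shape
    u,v=np.meshgrid(np.arange(w),np.arange(h))
    p=cv2.undistortPoints(np.stack([u,v],-1).reshape(-1,1,2).astype(np.float64),np.array(f['K']),np.array(f['distortion'])).reshape(h,w,2)
    d=f['range_z']
    c=np.stack([p[...,0]*d,-p[...,1]*d,-d],-1)
    W=c@np.array(f['rotation']).T+np.array(f['position'])
    W[d==0]=np.nan
    return W
E
python3 - <<'E'
from h import *
for n in('scene','top'):
    f=grab(n,n+'0.png'); np.savez(n+'0.npz',**f); print(n,f['position'],np.array(f['rotation']).round(3).tolist())
a=cv2.imread('pics/scene0.png');b=cv2.imread('pics/top0.png')
print(sensors.get_obs())
E
```

```text
pics
scene [1.20513148 0.62141293 0.97224183] [0.813, -0.014, 2.276]
top [0.27656081 0.0518176  1.41266194] [0.178, -0.0, -1.577]
{'t': 0.1, 'joints': array([-1.29513208e+00,  3.59476106e-01,  1.51136023e+00, -7.80143426e-06,
        1.27250563e+00, -1.15129892e-01]), 'qvel': array([-0.00024366, -0.00104561, -0.00283487, -0.00126828,  0.00134658,
       -0.00068867]), 'joint_torque': array([-5.70985994e-04, -5.28655100e+01, -2.79350835e+01, -1.78236273e-04,
        5.09751990e-03, -6.05661313e-06]), 'tcp_pos': array([ 0.22843678, -0.55444974,  0.40389799]), 'tcp_rot': array([-3.13985406e+00, -1.93550591e-04,  3.90796267e-01]), 'ft_force': array([-0.09829249, -0.43411233, -0.37574313]), 'torque': array([ 0.03449434, -0.00311997, -0.05714194]), 'gripper_force': 0.0, 'grip_width': 0.9999209996352038}
```

View pics/scene0.png

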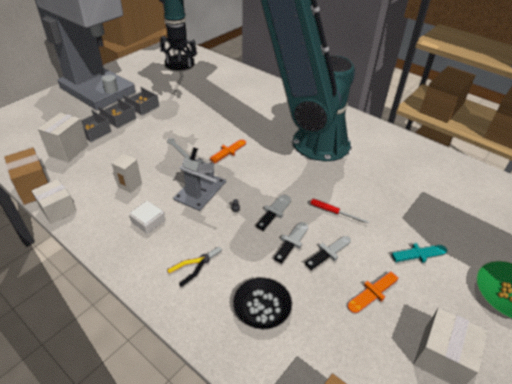

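View pics/top0.png

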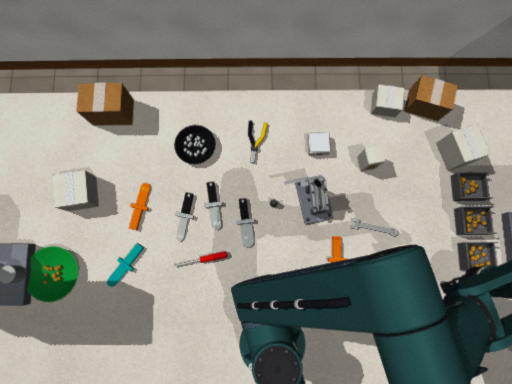

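```bash
cat >> h.py <<'E'
from scipy.spatial.transform import Rotation as Ro
_c=cloud
def cloud(f):
    f=dict(f); f['rotation']=Ro.from_euler('xyz',f['rotation']).as_matrix(); return _c(f)
E
python3 - <<'E'
from h import *
for n in('scene','top'):
    f=dict(np.load(n+'0.npz')); W=cloud(f); np.save(n+'W.npy',W)
    print(n,f['K'].round(1).tolist(),f['distortion'].round(3))
    for (u,v) in ([(320,240),(200,230),(198,190),(291,240)] if n=='scene' else [(150,260),(280,240),(186,228),(213,215),(246,235),(318,185),(314,212)]):
        print((u,v),W[v,u].round(4))
f=dict(np.load('top0.npz'));im=f['frame'][:,:,::-1]
a=cv2.resize(im[170:255,165:265],(800,680),interpolation=cv2.INTER_CUBIC)[:600]
cv2.imwrite('pics/c1.png',cv2.resize(im[175:250,165:265],(800,600),interpolation=cv2.INTER_CUBIC))
b=cv2.resize(im[165:235,270:350],(400,350),interpolation=cv2.INTER_CUBIC)
g=dict(np.load('scene0.npz'))['frame'][:,:,::-1]
c=cv2.resize(g[125:225,160:260],(400,400),interpolation=cv2.INTER_CUBIC)
o=np.zeros((400,800,3),np.uint8);o[:350,:400]=b;o[:,400:]=c
cv2.imwrite('pics/c2.png',o)
E
```

```text
scene [[404.2, 0.0, 247.9], [0.0, 404.2, 192.4], [0.0, 0.0, 1.0]] [-0.056  0.     0.     0.     0.   ]
(320, 240) [ 0.4293  0.2754 -0.0017]
(200, 230) [ 0.6482 -0.0352  0.0011]
(198, 190) [ 0.555  -0.1342  0.0487]
(291, 240) [0.5048 0.2156 0.0196]
top [[376.6, 0.0, 257.4], [0.0, 376.6, 196.7], [0.0, 0.0, 1.0]] [-0.023  0.     0.     0.     0.   ]
(150, 260) [0.2953 0.4487 0.0041]
(280, 240) [ 0.3666 -0.0336 -0.0037]
(186, 228) [ 0.4138  0.3199 -0.0039]
(213, 215) [0.4611 0.2174 0.0078]
(246, 235) [0.3857 0.0936 0.0021]
(318, 185) [ 0.5327 -0.1493  0.2014]
(314, 212) [ 0.4606 -0.1524  0.0754]
```

View pics/c1.png

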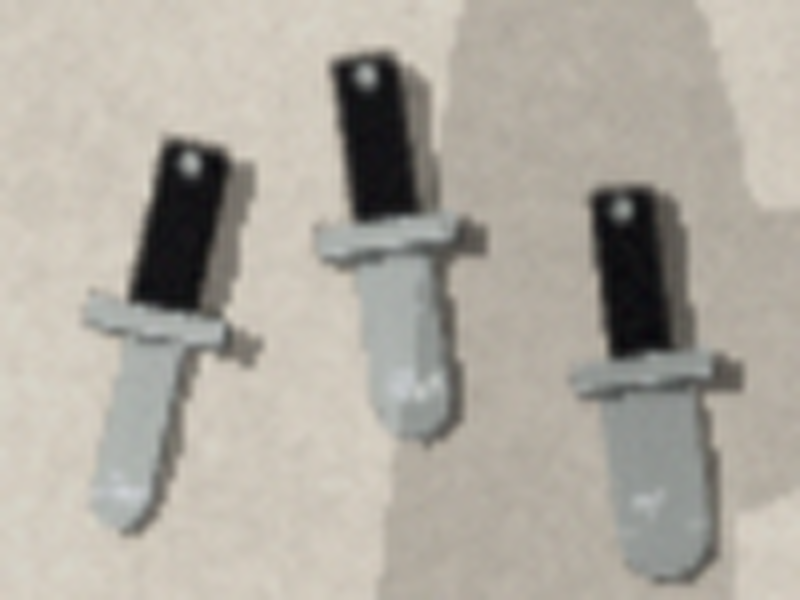

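View pics/c2.png

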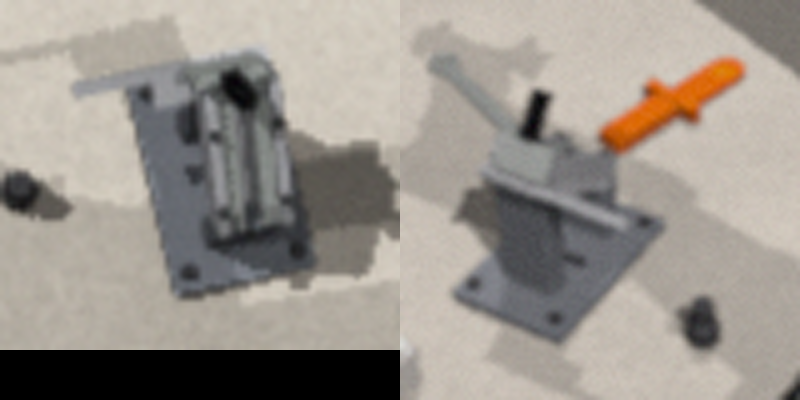

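Candidates in the top image: steel gauges at (186,215), (213,205) and (246,222), and the orange (140,205), orange (337,250) and turquoise (126,263) look-alikes. In the crop the middle one (213,205) has a blade of about 10 px × 3.7 mm ≈ 36 mm, so it is the medium gauge. The left one is narrower (~29 mm) and the right one wider. The chute is at (314,200), with its mouth to the image top, the guide bar to the left (+y) and the gate closed.

```bash
cat > fit.py <<'E'
from h import *
from scipy.optimize import least_squares
def boxes(g):
    B=[]
    for s in(-1,1):
        B.append(([-57.5,s*23,12],[57.5,4,12]))
        B.append(([-57.5-8,s*13,15],[49.5,6,4]))
    B.append(([7,42,-4],[4,69,4])); B.append(([7,g,15],[4,26,15])); B.append(([7,g,50],[7,7,21]))
    B.append(([-57.5,0,-4],[57.5,27,4]))
    return [(np.array(a)/1e3,np.array(b)/1e3) for a,b in B]
def sdf(P,B):
    D=[]
    for c,h in B:
        q=abs(P-c)-h
        D.append(np.linalg.norm(np.maximum(q,0),axis=1)+np.minimum(q.max(1),0))
    return np.min(D,0)
def pose(p):
    R=Ro.from_euler('zy',[0,0]).as_matrix()
    return Ro.from_euler('z',p[2]).as_matrix()@Ro.from_euler('y',-np.radians(35)).as_matrix(),np.array([p[0],p[1],.14])
def fit(P,x0):
    def r(p):
        R,t=pose(p); return sdf((P-t)@R,boxes(p[3]))
    return least_squares(r,x0,loss='soft_l1',f_scale=.003,x_scale=[.01,.01,.1,10])
E
python3 - <<'E'
from fit import *
Ps={}
for n in('scene','top'):
    W=np.load(n+'W.npy').reshape(-1,3)
    m=(W[:,2]>.09)&(abs(W[:,0]-.53)<.13)&(abs(W[:,1]+.14)<.15)&(W[:,2]<.26); P=W[m]
    Ps[n]=P
Ps['both']=np.vstack(list(Ps.values()))
for n,P in Ps.items():
    b=min((fit(P,[x,-.14,y,0]) for x in(.54,.58) for y in(0,.2)),key=lambda s:s.cost)
    R,t=pose(b.x);d=sdf((P-t)@R,boxes(b.x[3]))
    print(n,len(P),b.x.round(4),b.cost,np.median(abs(d)).round(4))
# handle
f=dict(np.load('top0.npz'));im=f['frame']
R=Ro.from_euler('xyz',f['rotation']).as_matrix()
def ray(uv,z):
    p=cv2.undistortPoints(np.array(uv,float).reshape(-1,1,2),f['K'],f['distortion']).reshape(-1,2)
    d=np.c_[p[:,0],-p[:,1],-np.ones(len(p))]@R.T
    return f['position']+d*((z-f['position'][2])/d[:,2])[:,None]
v,u=np.nonzero(im.max(2)[178:205,200:225]<70)
X=ray(np.c_[u+200,v+178],.018);c=X.mean(0);w,V=np.linalg.eigh(np.cov(X[:,:2].T))
print('handle',len(X),c.round(4),np.sqrt(w*12).round(4),np.arctan2(*(V[::-1,1]*np.sign(V[0,1]))))
# nose tip / crossbar via pixels in crop
uv=lambda a:[165+a[0]/8,175+a[1]/8]
print('cross ends',ray([uv((318,245)),uv((465,225))],.018).round(4),'nose',ray([uv((418,440))],.006).round(4))
E
```

```text
scene 607 [ 0.5747 -0.1449  0.2513  2.1452] 0.005027454450446967 0.0022
top 686 [ 0.5683 -0.1525  0.2135  6.8563] 0.0018291040235167769 0.0013
both 1293 [ 0.5689 -0.151   0.2116  5.6747] 0.007471751086503109 0.0016
handle 147 [0.5455 0.2221 0.018 ] [0.0308 0.0721] 0.15026371720310724
cross ends [[0.4953 0.2476 0.018 ]
 [0.5044 0.1788 0.018 ]] nose [[0.4047 0.2009 0.006 ]]
```

>>> servo_tool --pt "0 0 0 0.09" --pt "0 0 0 0.089" --pt "0.036 -0.027 0 0" --pt "0.036 -0.027 0 0" --pt "0.036 -0.027 0 0" --jaw 0

```text
t: 0.6
tcp_pos: [0.3176, -0.4517, 0.4041]
tcp_rot: [-3.14, 0.0, 0.21]
ft_force: [1.2, 0.1, 0.3]
grip_width: 0.142
gripper_force: 0.0
```

>>> servo_tool --pt "0.036 -0.027 0 0" --pt "0.036 -0.027 0 0" --pt "0.036 -0.027 0 0" --pt "0.036 -0.027 0 0" --pt "0.036 -0.027 0 0"

```text
t: 1.1
tcp_pos: [0.4655, -0.2814, 0.4044]
tcp_rot: [-3.141, 0.0, 0.212]
ft_force: [0.3, -0.7, -0.3]
grip_width: 0.0
gripper_force: 0.0
```

>>> servo_tool --pt "0.036 -0.027 0 0" --pt "0.036 -0.027 0 0" --pt "0.03 -0.02 0 0" --pt "0 0 0 0" --pt "0 0 0 0"

```text
t: 1.6
tcp_pos: [0.549, -0.1886, 0.4042]
tcp_rot: [-3.141, 0.001, 0.214]
ft_force: [0.9, -0.5, 0.0]
grip_width: 0.002
gripper_force: 0.0
```

>>> servo_tool --pt "0 0 0.026 0" --pt "0 0 0.025 0" --pt "0 0 0 0" --pt "0 -0.01 0 0" --pt "0 -0.01 0 0"

```text
t: 2.1
tcp_pos: [0.5446, -0.17, 0.3549]
tcp_rot: [3.141, -0.001, 0.21]
ft_force: [-0.0, -1.0, -1.8]
grip_width: -0.0
gripper_force: 0.8
```

>>> servo_tool --pt "0 -0.012 0 0" --pt "0 -0.012 0 0" --pt "0 -0.012 0 0" --pt "0 -0.012 0 0" --pt "0 -0.012 0 0"

```text
t: 2.6
tcp_pos: [0.5321, -0.1099, 0.3541]
tcp_rot: [3.141, -0.001, 0.212]
ft_force: [0.8, -1.3, 0.1]
grip_width: -0.002
gripper_force: 0.9
```

Run:
```python
from fit import *
P=[]
for n in('scene','top'):
    f=grab(n,n+'1.png');W=cloud(f).reshape(-1,3)
    R,t=pose([.569,-.151,.212]);L=(W-t)@R
    m=(abs(L[:,0]-.007)<.02)&(L[:,2]>.008)&(L[:,2]<.028)&(L[:,1]>.03)&(L[:,1]<.14)
    print(n,m.sum(),np.percentile(L[m,1],[2,50,98]).round(4) if m.any() else '')
    m=(abs(L[:,0]-.007)<.012)&(L[:,2]>.034)&(L[:,2]<.07)&(L[:,1]>.0)&(L[:,1]<.14)
    print(' tab',m.sum(),np.percentile(L[m,1],[2,50,98]).round(4) if m.any() else '')
print(sensors.get_obs()['ft_force'])
a=cv2.imread('pics/scene1.png')[105:225,140:270]
cv2.imwrite('pics/c3.png',cv2.resize(a,(650,600),interpolation=cv2.INTER_CUBIC))
```

```text
scene 100 [0.0438 0.0704 0.0935]
 tab 95 [0.0363 0.066  0.0757]
top 0 
 tab 7 [0.0534 0.0664 0.0799]
[ 0.19864461 -0.06499282 -0.33439508]
```

View pics/c3.png

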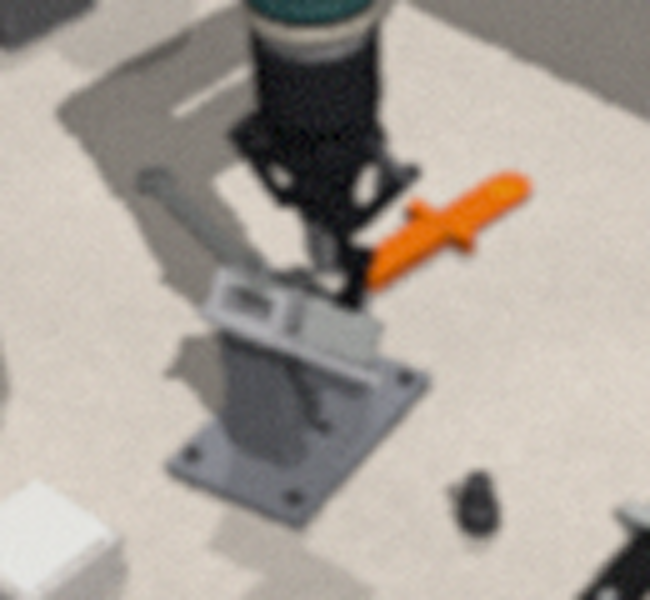

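The gate plate now sits beside the mouth at crop (330,325), about 69 mm open. I'll push it 3 mm more, back off, and go to the medium gauge.

>>> servo_tool --pt "0 -0.0035 0 0" --pt "0 0.006 0 0" --pt "0 0 -0.04 0" --pt "0 0 -0.03 0.064" --pt "0.005 -0.033 0 0" --jaw 0.065

```text
t: 3.2
tcp_pos: [0.5347, -0.0832, 0.4277]
tcp_rot: [3.137, -0.007, 0.142]
ft_force: [-0.4, -0.7, -0.3]
grip_width: 0.759
gripper_force: 0.0
```

>>> servo_tool --pt "0.006 -0.04 0 0" --pt "0.006 -0.04 0 0" --pt "0.006 -0.04 0 0" --pt "0.006 -0.04 0 0" --pt "0.006 -0.04 0 0"

```text
t: 3.7
tcp_pos: [0.5325, 0.1236, 0.4234]
tcp_rot: [-3.141, 0.001, 0.147]
ft_force: [0.8, -0.6, 0.5]
grip_width: 0.761
gripper_force: 0.0
```

>>> servo_tool --pt "0.006 -0.04 0 0" --pt "0.006 -0.03 0 0" --pt "0 0 0.02 0" --pt "0 0 0 0" --pt "0 0 0 0"

```text
t: 4.2
tcp_pos: [0.5341, 0.1928, 0.4032]
tcp_rot: [3.141, 0.002, 0.148]
ft_force: [0.1, -0.4, 0.3]
grip_width: 0.757
gripper_force: 0.0
```

```bash
cat >> h.py <<'E'
def go(x,y,z,yaw):
    o=sensors.get_obs();p=np.array(o['tcp_pos']);d=np.array([x,y,z])-p
    c,s=np.cos(yaw),np.sin(yaw)
    print('turn',round(o['tcp_rot'][2]-yaw,4),'then shift',np.round([c*d[0]+s*d[1],s*d[0]-c*d[1],-d[2]],4),'tcp',p.round(4),np.round(o['tcp_rot'],3),'F',np.round(o['ft_force'],1),'grip',round(o['grip_width'],3))
E
python3 -c "
from h import *
go(.5345,.2203,.174,.148)"
```

```text
turn -0.0003 then shift [ 0.0044 -0.0271  0.2292] tcp [0.5341 0.1928 0.4032] [3.141e+00 2.000e-03 1.480e-01] F [ 0.1 -0.4  0.3] grip 0.757
```

>>> servo_tool --pt "0.0044 -0.0271 0 0" --pt "0 0 0.04 0" --pt "0 0 0.045 0" --pt "0 0 0.045 0" --pt "0 0 0.035 0"

```text
t: 4.7
tcp_pos: [0.5348, 0.2196, 0.2374]
tcp_rot: [3.142, 0.001, 0.146]
ft_force: [0.2, 0.5, -1.0]
grip_width: 0.762
gripper_force: 0.0
```

>>> servo_tool --pt "0 0 0.025 0" --pt "0 0 0.02 0" --pt "0 0 0.013 0" --pt "0 0 0.006 0" --pt "0 0 0 0"

```text
t: 5.2
tcp_pos: [0.5351, 0.2202, 0.1747]
tcp_rot: [-3.142, 0.0, 0.147]
ft_force: [0.3, 0.9, -0.3]
grip_width: 0.761
gripper_force: 0.0
```

>>> servo_tool --pt "0 0 0 0" --pt "0 0 0 0" --pt "0 0 0 0" --pt "0 0 0 0" --pt "0 0 0 0" --jaw 0.02

```text
t: 5.7
tcp_pos: [0.5354, 0.2208, 0.1761]
tcp_rot: [-3.141, -0.002, 0.148]
ft_force: [-0.2, -0.5, 6.0]
grip_width: 0.332
gripper_force: 60.7
```

>>> servo_tool --pt "0 0 -0.03 0" --pt "0 0 -0.045 0" --pt "0 0 -0.045 0" --pt "0 0 -0.045 0" --pt "0 0 -0.035 0"

```text
t: 6.2
tcp_pos: [0.5348, 0.2207, 0.3781]
tcp_rot: [-3.141, -0.003, 0.148]
ft_force: [1.8, 0.9, -1.3]
grip_width: 0.334
gripper_force: 60.1
```

Run:
```python
from fit import *
W=np.load('topW.npy').reshape(-1,3)
m=(abs(W[:,0]-.6)<.12)&(abs(W[:,1]+.37)<.1)&(W[:,2]>.04);P=W[m]
T=P[P[:,2]>.09]
ch=np.array([.569,-.151]);ex=np.array([np.cos(.212),np.sin(.212)]);ey=np.array([-ex[1],ex[0]])
for Q in(P,T):
    d=Q[:,:2]-ch; print(len(Q),Q.min(0).round(3),Q.max(0).round(3),'loc x',np.percentile(d@ex,[1,99]).round(3),'y',np.percentile(d@ey,[1,99]).round(3))
g=ch-.0138*ex-.065*ey
go(*g,.38,1.783)
print(g)
```

```text
432 [ 0.63  -0.408  0.04 ] [ 0.698 -0.338  0.117] loc x [0.016 0.077] y [-0.267 -0.206]
314 [ 0.631 -0.408  0.091] [ 0.698 -0.338  0.117] loc x [0.017 0.077] y [-0.267 -0.207]
turn -1.635 then shift [-0.4356 -0.0586 -0.0019] tcp [0.5348 0.2207 0.3781] [-3.141e+00 -3.000e-03  1.480e-01] F [ 1.8  0.9 -1.3] grip 0.334
[ 0.56918596 -0.21744852]
```

>>> servo_tool --pt "0 0 -0.02 -0.145" --pt "0 0 -0.02 -0.149" --pt "0 0 -0.01 -0.149" --pt "0 0 0 -0.149" --pt "0 0 0 -0.149"

```text
t: 6.7
tcp_pos: [0.5345, 0.2206, 0.4257]
tcp_rot: [3.141, -0.001, 0.895]
ft_force: [-0.1, 0.0, -2.1]
grip_width: 0.332
gripper_force: 59.9
```

>>> servo_tool --pt "0 0 0 -0.149" --pt "0 0 0 -0.149" --pt "0 0 0 -0.149" --pt "0 0 0 -0.149" --pt "0 0 0 -0.149"

```text
t: 7.2
tcp_pos: [0.5343, 0.2206, 0.4249]
tcp_rot: [-3.141, -0.0, 1.64]
ft_force: [0.5, 0.5, -2.1]
grip_width: 0.336
gripper_force: 59.9
```

>>> servo_tool --pt "0 0 0 -0.149" --pt "-0.04 -0.0055 0 0" --pt "-0.045 -0.006 0 0" --pt "-0.045 -0.006 0 0" --pt "-0.045 -0.006 0 0"

```text
t: 7.7
tcp_pos: [0.5481, 0.0433, 0.425]
tcp_rot: [3.141, -0.0, 1.784]
ft_force: [0.8, -0.2, -1.0]
grip_width: 0.339
gripper_force: 60.0
```

>>> servo_tool --pt "-0.045 -0.006 0 0" --pt "-0.045 -0.006 0 0" --pt "-0.045 -0.006 0 0" --pt "-0.045 -0.006 0 0" --pt "-0.035 -0.005 0 0"

```text
t: 8.2
tcp_pos: [0.5651, -0.1741, 0.425]
tcp_rot: [3.141, 0.0, 1.782]
ft_force: [-0.6, 0.2, -2.9]
grip_width: 0.329
gripper_force: 60.1
```

```bash
python3 -c "
from h import *
go(.5692,-.2174,.3357,1.783)"
```

```text
turn -0.0012 then shift [-0.0432 -0.0051  0.0893] tcp [ 0.5651 -0.1741  0.425 ] [3.141 0.    1.782] F [-0.6  0.2 -2.9] grip 0.329
```

>>> servo_tool --pt "-0.0432 -0.005 0 0" --pt "0 0 0.04 0" --pt "0 0 0.035 0" --pt "0 0 0.008 0" --pt "0 0 0 0"

```text
t: 8.7
tcp_pos: [0.569, -0.2145, 0.3405]
tcp_rot: [-3.139, -0.003, 1.783]
ft_force: [-0.1, -0.6, -1.6]
grip_width: 0.336
gripper_force: 59.9
```

>>> servo_tool --pt "0 0 0.003 0" --pt "0 0 0.003 0" --pt "0 0 0.002 0" --pt "0 0 0.002 0" --pt "0 0 0 0"

```text
t: 9.2
tcp_pos: [0.5704, -0.2153, 0.3339]
tcp_rot: [3.139, 0.002, 1.783]
ft_force: [-1.5, -0.0, 8.5]
grip_width: 0.332
gripper_force: 61.3
```

>>> servo_tool --pt "0 0 0.003 0" --pt "0 0 0.003 0" --pt "0 0 0.002 0" --pt "0 0 0 0" --pt "0 0 0 0"

```text
t: 9.7
tcp_pos: [0.5713, -0.2166, 0.3269]
tcp_rot: [3.137, 0.006, 1.783]
ft_force: [-0.3, -4.1, 9.3]
grip_width: 0.332
gripper_force: 63.2
```

```bash
cat > tilt.py <<'E'
from h import *
def tilt(n='scene'):
    f=grab(n); W=cloud(f); o=sensors.get_obs(); p=np.array(o['tcp_pos']); yaw=o['tcp_rot'][2]
    ax=np.array([np.cos(yaw),np.sin(yaw),0]); l=np.array([-ax[1],ax[0],0])
    D=(W-p).reshape(-1,3); a=D@ax; b=D@l; z=D[:,2]+p[2]
    m=(a<-.035)&(a>-.15)&(abs(b)<.04)&(z>.045)&(z<p[2]-.06)
    if m.sum()<10: print(n,'few',m.sum());return
    P=np.c_[a[m],b[m],z[m]]
    k=np.polyfit(P[:,0],P[:,2],1)
    r=P[:,2]-np.polyval(k,P[:,0]); g=abs(r)<.012; k=np.polyfit(P[g,0],P[g,2],1)
    Q=P[g]; bl=Q[Q[:,0]<-.05]
    print(n,m.sum(),g.sum(),'tilt deg',np.degrees(np.arctan(k[0])).round(1),'z at grip',np.polyval(k,0).round(4),'nose a',np.percentile(Q[:,0],1).round(3),'minz',Q[:,2].min().round(3),'lat',np.percentile(bl[:,1],[3,50,97]).round(4),'latslope',np.polyfit(bl[:,0],bl[:,1],1)[0].round(3))
if __name__=='__main__':
    tilt('scene');tilt('top'); o=sensors.get_obs(); print(o['tcp_pos'],o['ft_force'])
E
python3 tilt.py
```

```text
scene 194 100 tilt deg 33.5 z at grip 0.1939 nose a -0.146 minz 0.083 lat [-0.037  -0.0108  0.014 ] latslope 0.34
top 143 108 tilt deg 20.0 z at grip 0.1729 nose a -0.142 minz 0.099 lat [-0.0196  0.0038  0.0148] latslope 0.357
[ 0.57131293 -0.2166072   0.32695854] [-0.70579111 -5.7085764   9.07150072]
```

Run:
```python
from h import *
o=np.zeros((480,800,3),np.uint8)
a=grab('scene')['frame'][100:220,120:220,::-1];b=grab('top')['frame'][150:246,280:380,::-1]
o[:480,:400]=cv2.resize(a,(400,480),interpolation=cv2.INTER_CUBIC);o[:384,400:]=cv2.resize(b,(400,384),interpolation=cv2.INTER_CUBIC)
cv2.imwrite('pics/c4.png',o)
```

```text
(no output)
```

View pics/c4.png

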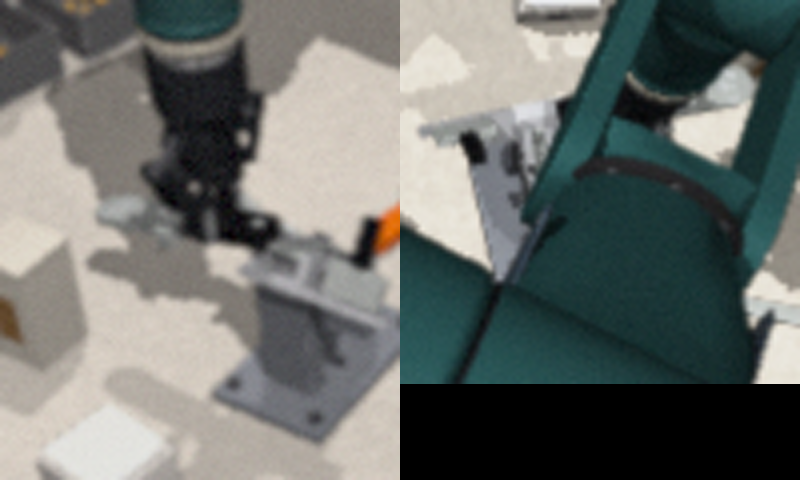

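```bash
cat > gfit.py <<'E'
from fit import *
GB=[(np.array([-40.5,0,4])/1e3,np.array([40.5,18,4])/1e3),(np.array([-82,0,4])/1e3,np.array([8,12,4])/1e3),(np.array([7,0,9])/1e3,np.array([7,33,9])/1e3),(np.array([54,0,9])/1e3,np.array([40,15,9])/1e3)]
def gfit(names=('scene',),t0=.2,verbose=1):
    o=sensors.get_obs(); p=np.array(o['tcp_pos']); yaw=o['tcp_rot'][2]; Rz=Ro.from_euler('z',yaw).as_matrix()
    Q=[]
    for n in names:
        f=grab(n);W=cloud(f).reshape(-1,3);c=f['frame'].reshape(-1,3).astype(int)
        D=(W-(p-[0,0,.167]))@Rz
        sat=c.max(1)-c.min(1)
        m=(D[:,0]<-.024)&(D[:,0]>-.15)&(abs(D[:,1])<.045)&(c.max(1)>75)&(sat<40)&(D[:,2]<.02)&(W[:,2]>.03)
        m&=(D[:,2]>D[:,0]*1.1-.03)
        Q.append(D[m])
    Q=np.vstack(Q)
    def T(q): # tilt th, origin rel to grip: along a0, z0, lateral y0, yaw err
        R=Ro.from_euler('zy',[q[4],-q[0]]).as_matrix(); return R
    def r(q):
        R=T(q); t=np.array([q[1],q[3],q[2]])  # position of point (42,0,9)mm
        return sdf((Q-t)@R+[.042,0,.009],GB)
    s=min((least_squares(r,[t,0,0,0,0],loss='soft_l1',f_scale=.003,x_scale=[.1,.01,.01,.01,.1]) for t in(0,.2,.4,.6,.8)),key=lambda s:s.cost)
    q=s.x;R=Rz@T(q);org=p-[0,0,.167]+Rz@np.array([q[1],q[3],q[2]])-R@[.042,0,.009]
    print('n',len(Q),'tilt',np.degrees(q[0]).round(1),'grip off a,z,lat',q[1:4].round(4),'yawerr',q[4].round(3),'med',np.median(abs(r(q))).round(4),'origin',org.round(4))
    return R,org
if __name__=='__main__': gfit()
E
python3 gfit.py
```

```text
n 252 tilt 39.8 grip off a,z,lat [-0.0651 -0.0071 -0.0155] yawerr 0.079 med 0.0063 origin [ 0.609  -0.302   0.1191]
```

>>> servo_tool --pt "0 0 0.003 0" --pt "0 0 0.003 0" --pt "0 0 0.003 0" --pt "0 0 0 0" --pt "0 0 0 0"

```text
t: 10.45
tcp_pos: [0.5716, -0.2176, 0.3182]
tcp_rot: [3.136, 0.009, 1.783]
ft_force: [-0.9, -8.1, 8.9]
grip_width: 0.334
gripper_force: 65.7
```

```bash
python3 gfit.py
```

```text
n 203 tilt 35.4 grip off a,z,lat [-0.055  -0.0094 -0.0146] yawerr 0.07 med 0.0041 origin [ 0.6065 -0.2959  0.1102]
```

```bash
sed -i 's/D\[:,0\]>-.15/D[:,0]>-.136/; s/return sdf((Q-t)@R+\[.042,0,.009\],GB)/return np.r_[sdf((Q-t)@R+[.042,0,.009],GB),np.array([q[1],q[2],q[3],q[4]*.1])*1.5]/; s/abs(r(q))/abs(r(q)[:-4])/' gfit.py; sed -i 's/^    return R,org/    h=np.histogram2d(Q[:,0],Q[:,2],bins=[np.arange(-.14,-.02,.012),np.arange(-.14,.03,.012)])[0].astype(int);print(h) if verbose else 0\n    return R,org/' gfit.py; python3 gfit.py
```

```text
n 120 tilt 22.7 grip off a,z,lat [ 0.0018  0.0019 -0.0002] yawerr 0.0 med 0.0008 origin [ 0.5788 -0.2503  0.1286]
[[ 0  0  0  0  0  0  0  0  0  0  0  0  0  0]
 [ 0  0  0  0  0  0  0  0  0  0  0  0  0  0]
 [ 0  0  0  0  0  0  0  6  2  0  0  0  0  0]
 [ 0  0  0  0  0  0  0  4 13  0  0  0  0  0]
 [ 0  0  0  0  0  0  0  1 23  0  0  0  0  0]
 [ 0  0  0  0  0  0  0  0  7 13  0  0  0  0]
 [ 0  0  0  0  0  0  0  0  2 18  0  0  0  0]
 [ 0  0  0  0  0  0  0  0  0  6  3  0  0  0]
 [ 0  0  0  0  0  0  0  0  0  0  2  4  0  0]]
```

>>> servo_tool --pt "0 0 0.003 0" --pt "0 0 0.003 0" --pt "0 0 0.003 0" --pt "0 0 0.001 0" --pt "0 0 0 0"

```text
t: 11.05
tcp_pos: [0.5717, -0.2176, 0.3086]
tcp_rot: [3.136, 0.009, 1.783]
ft_force: [-0.6, -8.0, 12.9]
grip_width: 0.335
gripper_force: 69.6
```

```bash
sed -i 's/verbose=1/verbose=0/' gfit.py; python3 gfit.py
```

```text
n 60 tilt 35.7 grip off a,z,lat [ 0.0002  0.0006 -0.0003] yawerr 0.004 med 0.0006 origin [ 0.5781 -0.2455  0.1103]
```

>>> servo_tool --pt "0 0 -0.03 0" --pt "0 0 -0.045 0" --pt "0 0 -0.045 0" --pt "0 0 -0.02 0.14" --pt "0 0 0 0.146"

```text
t: 11.6
tcp_pos: [0.5709, -0.2154, 0.4501]
tcp_rot: [3.133, 0.004, 1.491]
ft_force: [0.9, -0.5, -2.1]
grip_width: 0.332
gripper_force: 67.7
```

>>> servo_tool --pt "0 0 0 0.146" --pt "0 0 0 0.146" --pt "0 0 0 0.146" --pt "0 0 0 0.146" --pt "0 0 0 0.146"

```text
t: 12.1
tcp_pos: [0.5697, -0.2149, 0.4453]
tcp_rot: [3.141, -0.0, 0.761]
ft_force: [-1.1, -0.2, -1.7]
grip_width: 0.337
gripper_force: 67.6
```

>>> servo_tool --pt "0 0 0 0.14" --pt "0 0 0 0.14" --pt "0 0 0 0.14" --pt "0 0 0 0.135" --pt "0 0 0 0"

```text
t: 12.6
tcp_pos: [0.5698, -0.2149, 0.4452]
tcp_rot: [3.141, -0.001, 0.211]
ft_force: [-0.3, -0.7, -1.8]
grip_width: 0.332
gripper_force: 67.6
```

```bash
python3 gfit.py; python3 -c "
from h import *
go(.6857,-.1259,.42,.212)"
```

```text
n 35 tilt 35.7 grip off a,z,lat [0.0003 0.0016 0.0009] yawerr -0.006 med 0.0007 origin [ 0.5416 -0.2198  0.2479]
turn 0.0029 then shift [ 0.1321 -0.0626  0.0251] tcp [ 0.5698 -0.2149  0.4451] [ 3.141e+00 -1.000e-03  2.150e-01] F [ 0.3 -0.4 -1.2] grip 0.339
```

>>> servo_tool --pt "0.03 -0.014 0 0" --pt "0.03 -0.014 0 0" --pt "0.03 -0.014 0 0" --pt "0.03 -0.014 0 0" --pt "0.0121 -0.0066 0 0"

```text
t: 13.15
tcp_pos: [0.6877, -0.1241, 0.4447]
tcp_rot: [-3.141, -0.002, 0.217]
ft_force: [-0.2, -0.1, -2.3]
grip_width: 0.335
gripper_force: 67.5
```

```bash
python3 gfit.py; python3 -c "
from h import *
go(.6857,-.1259,.4016,.212)
o=np.zeros((480,800,3),np.uint8)
a=grab('scene')['frame'][90:210,140:240,::-1];b=grab('top')['frame'][140:236,270:370,::-1]
o[:480,:400]=cv2.resize(a,(400,480),interpolation=cv2.INTER_CUBIC);o[:384,400:]=cv2.resize(b,(400,384),interpolation=cv2.INTER_CUBIC)
cv2.imwrite('pics/c5.png',o)"
```

```text
n 196 tilt 54.3 grip off a,z,lat [-0.0634 -0.048   0.0045] yawerr 0.03 med 0.0046 origin [ 0.6083 -0.1384  0.1903]
turn 0.0052 then shift [-0.0029  0.0019  0.0429] tcp [ 0.6882 -0.1235  0.4445] [-3.141e+00 -2.000e-03  2.170e-01] F [ 3.3  0.6 -1.9] grip 0.337
```

View pics/c5.png

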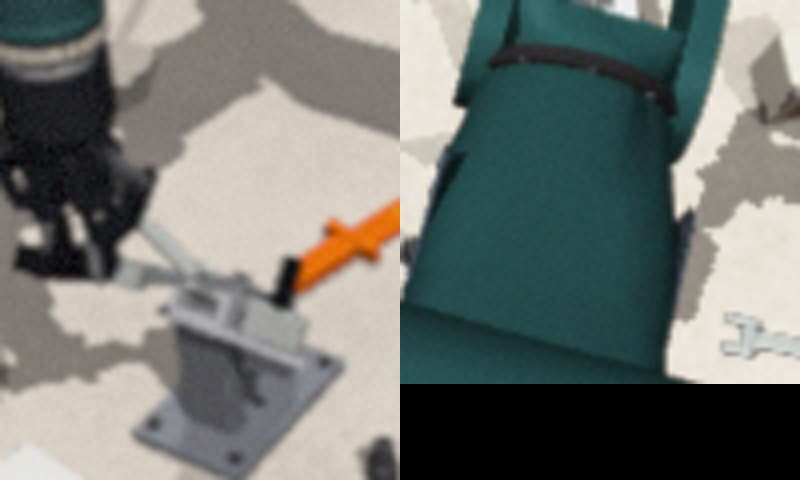

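```bash
cat > joint.py <<'E'
from fit import *
import gfit as G
CH=[.569,-.151,.212]
def chute():
    f=grab('scene');W=cloud(f).reshape(-1,3);R,t=pose(CH);L=(W-t)@R
    m=(L[:,0]>-.12)&(L[:,0]<.016)&(L[:,1]>-.035)&(L[:,1]<.12)&(L[:,2]>-.007)&(L[:,2]<.08)
    m&=~((abs(L[:,1])<.025)&(L[:,0]>-.03)&(L[:,2]>.02))
    s=fit(W[m],CH+[72.]);R,t=pose(s.x);print('chute',m.sum(),s.x.round(4),np.median(abs(sdf((W[m]-t)@R,boxes(s.x[3])))).round(4))
    return s.x
def gauge(ch=CH,names=('scene',)):
    R0,t0=pose(ch); old=G.cloud
    def c2(f):
        W=old(f);L=(W-t0)@R0;W=W.copy();W[(L[...,0]<.02)]=np.nan;return W
    G.cloud=c2; R,o=G.gfit(names); G.cloud=old
    A=R0.T@R
    print('local origin mm',((o-t0)@R0*1e3).round(1),'tilt err deg',np.degrees(np.arcsin(A[2,0])).round(1),'yaw err',np.degrees(np.arctan2(A[1,0],A[0,0])).round(1))
if __name__=='__main__':
    c=chute(); gauge(); gauge(list(c[:3]))
E
python3 joint.py
```

```text
chute 513 [ 0.5683 -0.1519  0.186  69.6718] 0.0014
n 58 tilt 35.5 grip off a,z,lat [0.0006 0.0019 0.0006] yawerr -0.009 med 0.0005 origin [ 0.6573 -0.1314  0.2477]
local origin mm [135.9   0.6  36.3] tilt err deg 0.5 yaw err -0.4
n 51 tilt 35.6 grip off a,z,lat [0.0006 0.0021 0.0012] yawerr -0.002 med 0.0004 origin [ 0.6571 -0.1314  0.2479]
local origin mm [136.5   3.8  36.2] tilt err deg 0.6 yaw err 1.1
```

>>> servo_tool --pt "-0.0055 0.0015 0.012 0.01" --pt "0 0 0.012 0" --pt "0 0 0.012 0" --pt "0 0 0.01 0" --pt "0 0 0 0"

```text
t: 13.95
tcp_pos: [0.6799, -0.1286, 0.396]
tcp_rot: [-3.139, 0.004, 0.202]
ft_force: [0.4, 0.0, -1.7]
grip_width: 0.332
gripper_force: 67.5
```

```bash
sed -i 's/^CH=.*/CH=[.5685,-.1515,.20]/; s/^    c=chute.*/    gauge()/' joint.py; python3 joint.py
```

```text
n 62 tilt 35.6 grip off a,z,lat [0.0015 0.0032 0.0013] yawerr -0.006 med 0.0006 origin [ 0.6528 -0.1326  0.2004]
local origin mm [105.4   1.8  -0. ] tilt err deg 0.6 yaw err -0.2
```

>>> servo_tool --pt "-0.0009 0.0015 -0.0012 0" --pt "-0.0065 0 0.0046 0" --pt "-0.0065 0 0.0046 0" --pt "-0.0065 0 0.0046 0" --pt "0 0 0 0"

```text
t: 14.5
tcp_pos: [0.6595, -0.1343, 0.3852]
tcp_rot: [-3.14, 0.002, 0.201]
ft_force: [0.7, 0.1, -2.0]
grip_width: 0.332
gripper_force: 67.7
```

```bash
python3 joint.py
```

```text
n 51 tilt 35.6 grip off a,z,lat [0.0016 0.0031 0.0007] yawerr -0.013 med 0.0005 origin [ 0.6325 -0.1385  0.1895]
local origin mm [81.9 -0.   3.1] tilt err deg 0.6 yaw err -0.7
```

>>> servo_tool --pt "0.0009 0 0.0012 0" --pt "-0.0041 0 0.0029 0" --pt "-0.0041 0 0.0029 0" --pt "-0.0041 0 0.0029 0" --pt "0 0 0 0"

```text
t: 15.05
tcp_pos: [0.6495, -0.1372, 0.3764]
tcp_rot: [3.14, -0.0, 0.202]
ft_force: [-1.5, -3.8, 3.8]
grip_width: 0.333
gripper_force: 67.9
```

>>> servo_tool --pt "-0.0041 0 0.0029 0" --pt "-0.0041 0 0.0029 0" --pt "-0.0041 0 0.0029 0" --pt "-0.0041 0 0.0029 0" --pt "0 0 0 0"

```text
t: 15.55
tcp_pos: [0.6338, -0.1406, 0.3652]
tcp_rot: [3.139, -0.001, 0.202]
ft_force: [-0.6, -4.0, 5.0]
grip_width: 0.333
gripper_force: 68.3
```

```bash
python3 joint.py
```

```text
n 13 tilt 31.0 grip off a,z,lat [0.0012 0.0006 0.0006] yawerr -0.007 med 0.0006 origin [ 0.6041 -0.1458  0.1694]
local origin mm [46.4 -1.5  3.5] tilt err deg -4.0 yaw err -0.3
```

>>> servo_tool --pt "-0.0006 0.001 -0.0008 0" --pt "-0.0041 0 0.0029 0" --pt "-0.0041 0 0.0029 0" --pt "-0.0041 0 0.0029 0" --pt "0 0 0 0"

```text
t: 16.1
tcp_pos: [0.6207, -0.1438, 0.3561]
tcp_rot: [3.141, 0.001, 0.202]
ft_force: [-0.0, -4.8, 1.9]
grip_width: 0.336
gripper_force: 67.8
```

>>> servo_tool --pt "-0.0041 0 0.0029 0" --pt "-0.0041 0 0.0029 0" --pt "-0.0041 0 0.0029 0" --pt "0 0 0 0" --pt "0 0 0 0"

```text
t: 16.6
tcp_pos: [0.609, -0.1462, 0.3477]
tcp_rot: [3.141, 0.0, 0.202]
ft_force: [1.3, -4.8, 3.5]
grip_width: 0.336
gripper_force: 68.0
```

```bash
python3 joint.py; python3 -c "
from h import *
t=np.array([.5685,-.1515,.14]);R=Ro.from_euler('z',.2).as_matrix()@Ro.from_euler('y',-np.radians(35)).as_matrix()
p=sensors.get_obs()['tcp_pos']-np.array([0,0,.1655]);print(((p-t)@R-[.042,0,.009]).round(4))"
```

```text
n 12 tilt 30.8 grip off a,z,lat [0.0009 0.0003 0.0003] yawerr -0.003 med 0.0007 origin [ 0.579  -0.1519  0.1518]
local origin mm [15.1 -2.5  3.8] tilt err deg -4.2 yaw err -0.1
[ 0.0156 -0.0029  0.0022]
```

>>> servo_tool --pt "-0.0033 0.0008 0.0023 0" --pt "-0.0033 0 0.0023 0" --pt "-0.0025 0 0.0017 0" --pt "0 0 0 0" --pt "0 0 0 0"

```text
t: 17.15
tcp_pos: [0.6, -0.1485, 0.3411]
tcp_rot: [-3.141, 0.002, 0.202]
ft_force: [-0.7, -4.8, 1.2]
grip_width: 0.337
gripper_force: 68.0
```

>>> servo_tool --pt "-0.0016 0 0.0011 0" --pt "-0.0016 0 0.0011 0" --pt "-0.0016 0 0.0011 0" --pt "0 0 0 0" --pt "0 0 0 0"

```text
t: 17.65
tcp_pos: [0.5956, -0.1494, 0.3383]
tcp_rot: [-3.141, 0.0, 0.202]
ft_force: [-0.3, -3.2, 2.5]
grip_width: 0.331
gripper_force: 68.1
```

```bash
python3 joint.py; python3 -c "
from h import *
t=np.array([.5685,-.1515,.14]);R=Ro.from_euler('z',.2).as_matrix()@Ro.from_euler('y',-np.radians(35)).as_matrix()
o=sensors.get_obs();p=o['tcp_pos']-np.array([0,0,.1655]);print(((p-t)@R-[.042,0,.009]).round(4),(o['ft_force']@R).round(1))"
```

```text
n 0 tilt 0.0 grip off a,z,lat [0. 0. 0.] yawerr 0.0 med nan origin [ 0.5545 -0.1578  0.1623]
local origin mm [ 0.5 -3.4 26.8] tilt err deg -35.0 yaw err 0.1
[-0.001  -0.0033  0.0023] [ 2.  -3.3  2.4]
  return _methods._mean(a, axis=axis, dtype=dtype,
  ret = ret.dtype.type(ret / rcount)
```

Nearly home. I'll push on gently until the axial force rises.

>>> servo_tool --pt "-0.0016 0 0.0011 0" --pt "-0.0016 0 0.0011 0" --pt "0 0 0 0" --pt "0 0 0 0" --pt "0 0 0 0"

```text
t: 18.2
tcp_pos: [0.5925, -0.15, 0.336]
tcp_rot: [-3.141, 0.001, 0.202]
ft_force: [-0.2, -3.7, 1.6]
grip_width: 0.337
gripper_force: 68.0
```

>>> servo_tool --pt "-0.0016 0 0.0011 0" --pt "-0.0008 0 0.0006 0" --pt "0 0 0 0" --pt "0 0 0 0" --pt "0 0 0 0"

```text
t: 18.7
tcp_pos: [0.5903, -0.1505, 0.3345]
tcp_rot: [-3.141, 0.0, 0.202]
ft_force: [1.1, -2.2, 3.4]
grip_width: 0.334
gripper_force: 68.0
```

```bash
python3 -c "
from h import *
a=grab('scene')['frame'][100:210,150:240,::-1]
cv2.imwrite('pics/c6.png',cv2.resize(a,(490,600),interpolation=cv2.INTER_CUBIC))
t=np.array([.5685,-.1515,.14]);R=Ro.from_euler('z',.2).as_matrix()@Ro.from_euler('y',-np.radians(35)).as_matrix()
o=sensors.get_obs();p=o['tcp_pos']-np.array([0,0,.1655]);print(((p-t)@R-[.042,0,.009]).round(4),(o['ft_force']@R).round(1))"
```

```text
[-0.0078 -0.0033  0.0024] [ 1.9 -3.2  2.1]
```

View pics/c6.png

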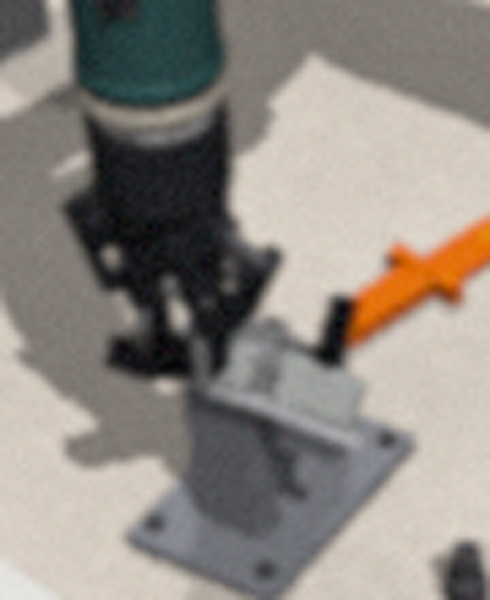

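>>> servo_tool --pt "-0.0016 0 0.0011 0" --pt "-0.0016 0 0.0011 0" --pt "0 0 0 0" --pt "0 0 0 0" --pt "0 0 0 0"

```text
t: 19.25
tcp_pos: [0.5888, -0.1508, 0.334]
tcp_rot: [3.141, -0.006, 0.201]
ft_force: [3.9, 1.3, 9.6]
grip_width: 0.331
gripper_force: 68.7
```

```bash
cat > st.py <<'E'
from h import *
t=np.array([.5685,-.1515,.14]);R=Ro.from_euler('z',.2).as_matrix()@Ro.from_euler('y',-np.radians(35)).as_matrix()
o=sensors.get_obs();p=o['tcp_pos']-np.array([0,0,.1655]);print(((p-t)@R-[.042,0,.009]).round(4),(o['ft_force']@R).round(1),o['torque'].round(2))
f=grab('scene');W=cloud(f).reshape(-1,3);c=f['frame'].reshape(-1,3).astype(int)
L=(W-t)@R
m=(L[:,0]>-.005)&(L[:,0]<.05)&(abs(L[:,1])<.045)&(L[:,2]>-.012)&(L[:,2]<.03)
i=np.argsort(L[m,1])
for l,k in zip((L[m]*1e3).round(0).astype(int)[i],c[m][i]): print(l,k.max(),end='; ')
E
python3 st.py
```

```text
[-0.0092 -0.0033  0.0029] [8.9 0.5 5.5] [ 0.09 -0.23 -0.15]
[ 48 -30  23] 110; [ -3 -29  23] 120; [ -1 -27  20] 95; [  6 -27  21] 113; [ 46 -26  18] 57; [ 49 -25  21] 67; [ -1 -23  22] 74; [ 13 -21  19] 72; [ 45 -19  30] 14; [ 13 -18  20] 71; [ 44 -18  24] 21; [ 49 -18  24] 35; [ 28 -18  27] 146; [ 34 -18  27] 97; [ 37 -17  20] 22; [ 32 -17  21] 32; [ 41 -17  27] 44; [ 40 -17  24] 28; [ 44 -17  21] 14; [ 29 -16  21] 58; [ 30 -16  24] 98; [ 38 -14  25] 67; [  7 -13  -8] 86; [24 -7 21] 73; [37 -6 21] 35; [31 -6 21] 48; [49 -6 21] 24; [13 -6 -6] 77; [44 -5 21] 23; [12 -3 -5] 87; [11  0 -4] 96; [15  3 -6] 91; [ 6  4 -3] 118; [12  5 -5] 114; [-4  5 21] 132; [50  6 22] 40; [ 7  6 -8] 120; [47  7 22] 77; [ 4  7 -5] 136; [11 10  0] 122; [ 6 11  0] 123; [16 11 -3] 134; [39 11  7] 82; [46 12  7] 57; [45 12  4] 66; [43 12 11] 83; [12 13  7] 119; [17 13  4] 103; [41 13  5] 87; [ 8 13 21] 146; [ 2 14 21] 163; [14 14 -6] 128; [-3 14 21] 166; [14 15  5] 125; [12 15 11] 135; [41 15  9] 92; [10 15 -5] 139; [ 8 15  1] 133; [ 7 16 -2] 141; [11 16 18] 148; [13 16 -2] 140; [41 16  6] 99; [13 17  8] 146; 
[... 681 characters left out ...]
22; [14 25 18] 156; [42 25 25] 59; [44 26 19] 36; [40 26 22] 61; [42 26 12] 75; [44 26 15] 53; [ 9 26 -5] 152; [34 26 19] 121; [ 4 26  8] 134; [14 27 15] 158; [-1 27  8] 117; [13 27 -1] 153; [17 27  6] 147; [11 27  5] 134; [41 27 29] 94; [39 28 26] 107; [ 5 28  6] 115; [ 3 28 12] 121; [12 28 19] 146; [15 28 12] 159; [ 6 28 19] 133; [ 5 28 16] 126; [12 29 16] 143; [-1 29  2] 118; [12 29  3] 131; [15 29  9] 155; [43 29 16] 92; [11 30  0] 154; [14 31 13] 141; [ 9 32  0] 150; [13 33 -6] 126; [17 34 -2] 160; [12 34 -2] 165; [ 7 34  1] 150; [ 8 36 -2] 170; [ 5 36  2] 143; [11 39 -7] 116; [15 40 -3] 153; [ 9 41 -3] 157; [ 5 41  0] 149; [12 41  0] 156; [13 44 -5] 129; [10 45 21] 134; [ 9 45 18] 131;
```

The cloud shows the crossbar's rear face at x ≈ 13 mm (expected 14), and the axial force has risen to 9 N, so the gauge is seated. Releasing.

>>> servo_tool --pt "0 0 0 0" --pt "0 0 0 0" --pt "0 0 0 0" --pt "0 0 0 0" --pt "0 0 0 0" --jaw 0.055

```text
t: 19.8
tcp_pos: [0.5869, -0.1511, 0.3319]
tcp_rot: [-3.141, 0.001, 0.202]
ft_force: [0.7, -0.4, -0.5]
grip_width: 0.646
gripper_force: 0.0
```

>>> servo_tool --pt "0 0 -0.02 0" --pt "0 0 -0.03 0" --pt "0 0 -0.04 0" --pt "0 0 -0.04 0" --pt "0 0 -0.04 0"

```text
t: 20.3
tcp_pos: [0.5869, -0.1511, 0.5036]
tcp_rot: [-3.141, 0.0, 0.202]
ft_force: [-0.1, 0.3, -0.2]
grip_width: 0.644
gripper_force: 0.0
```

>>> servo_tool --pt "0.03 0.03 0 0" --pt "0.03 0.035 0 0" --pt "0.03 0.035 0 0" --pt "0 0.04 0 0" --pt "0 0.04 0 0"

```text
t: 20.8
tcp_pos: [0.7125, -0.3104, 0.5013]
tcp_rot: [-3.141, 0.001, 0.203]
ft_force: [0.9, 0.7, -0.3]
grip_width: 0.64
gripper_force: 0.0
```

>>> servo_tool --pt "0 0.04 0 0" --pt "0 0.04 0 0" --pt "0 0.04 0 0" --pt "0 0.03 0 0" --pt "0 0 0 0"

```text
t: 21.3
tcp_pos: [0.7408, -0.4613, 0.4993]
tcp_rot: [-3.141, 0.002, 0.197]
ft_force: [-0.3, 0.0, -0.6]
grip_width: 0.645
gripper_force: 0.0
```

Run:
```python
from h import *
import fit as F
o=np.zeros((480,800,3),np.uint8)
fs=grab('scene');ft=grab('top')
a=fs['frame'][110:215,150:240,::-1];b=ft['frame'][150:246,270:370,::-1]
o[:,:400]=cv2.resize(a,(400,480),interpolation=cv2.INTER_CUBIC);o[:384,400:]=cv2.resize(b,(400,384),interpolation=cv2.INTER_CUBIC)
cv2.imwrite('pics/c7.png',o)
# joint fit: chute (x,y,yaw,gate) + gauge origin in chute frame
GB=[(np.array([7,0,9])/1e3,np.array([7,33,9])/1e3),(np.array([54,0,9])/1e3,np.array([40,15,9])/1e3)]
P=[]
for f in(fs,ft):
    W=cloud(f).reshape(-1,3);R,t=F.pose([.5685,-.152,.2]);L=(W-t)@R
    m=(L[:,0]>-.12)&(L[:,0]<.12)&(L[:,1]>-.045)&(L[:,1]<.12)&(L[:,2]>-.006)&(L[:,2]<.08)&~((L[:,0]>.016)&(L[:,1]>.04));P.append(W[m])
for n,Q in zip(('scene','top','both'),P+[np.vstack(P)]):
    def r(q):
        R,t=F.pose(q);L=(Q-t)@R
        G=(L-q[4:7])@F.Ro.from_euler('zy',q[7:9]).as_matrix()
        return np.minimum(F.sdf(L,F.boxes(q[3])),F.sdf(G,GB))
    s=F.least_squares(r,[.5685,-.152,.2,72,0,0,0,0,0],loss='soft_l1',f_scale=.003,x_scale=[.01,.01,.1,10,.01,.01,.01,.1,.1])
    print(n,len(Q),s.x.round(4),np.median(abs(r(s.x))).round(4))
```

```text
scene 637 [ 5.68100e-01 -1.50400e-01  1.92300e-01  6.79095e+01 -1.40000e-03
 -3.50000e-03  2.30000e-03  3.00000e-03  6.40000e-03] 0.001
top 37 [ 0.5658 -0.1133  0.2798 35.3116  0.      0.      0.      0.      0.    ] 0.0005
both 674 [ 5.68100e-01 -1.50400e-01  1.92900e-01  6.86549e+01 -1.50000e-03
 -3.60000e-03  2.30000e-03  2.50000e-03  6.40000e-03] 0.001
```

View pics/c7.png

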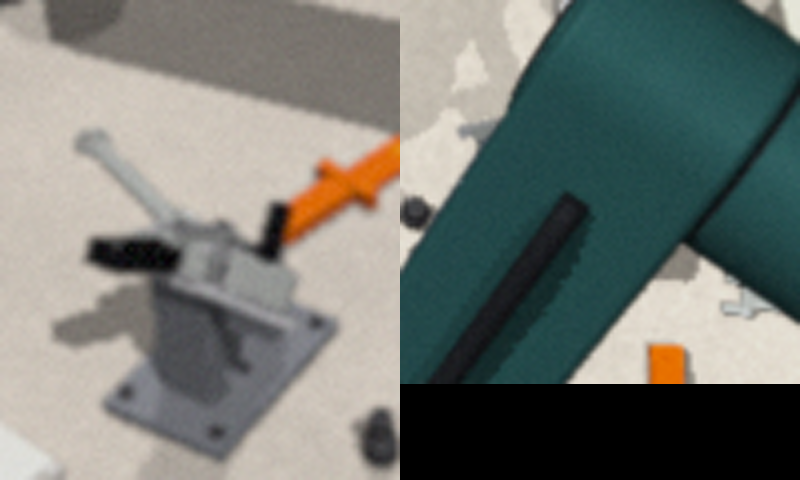

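The picture shows the gauge seated in the chute: crossbar at the mouth at (215,255), handle at (130,255), and the gate open with its tab at (275,230). The fit gives the shoulder within 2 mm of the mouth and a tilt of 0.4°. Handing in.

```bash
python3 -c "
from station import ctrl
print(ctrl.sign_off())"
```

```text
the job is handed in; nothing more can be done
None
```

The gate is open about 70 mm, the medium (36 mm) gauge is seated in the chute with its crossbar at the mouth and released, and the job is handed in; the hand-in returned no verdict, and I did not re-measure the other gauges or bystanders.

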